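Fetch a bottle from the leaning carton and close the dust cover

TASK

Take the round bottle with the tall narrow cap out of its compartment in the leaning carton and stand it upright, with its whole base on the round black tray. Then tip the carton's clear dust cover over until it is fully shut. Leave the jar and the square tin in their compartments, do not drop the bottle or let it fall over, and leave the other things on the bench where they are.

Things in the scene. Friction and masses are not known exactly. Their poses are not given: they have to be found in the camera images.
- carton: Fixed wooden stand with a deep open cardboard carton (76 x 308 mm, 160 deep, walls and floor 5 mm); two full-height dividers make three compartments, 66 mm fore-aft, 96 mm wide, centres y = -101, 0, 101 mm. Origin on the bench, z up, x away from robot. Carton leans 0.45 rad to the robot: outward axis (-0.435, 0, 0.900), underside centre (0, 0, 32) mm. Base board x -115..55 mm, 345 mm wide
- mouth (a point): Centre of the carton's open mouth, level with the tops of walls and dividers; axes as carton
- bottle: The wanted bottle: round, aluminium, 54 mm diameter up to 98 mm, shoulder tapering to 111 mm, then a straight grey cap 28 mm in diameter, 111 to 150 mm. Origin at the centre of its underside, z along its axis to the cap. Starts in one compartment against the wall nearer the robot, leaning with the carton, cap top about 5 mm below the mouth. 0.18 to 0.35 kg
- jar: Round aluminium jar 54 mm in diameter, 110 mm tall, with a flat grey lid of the same diameter, in another compartment. Origin at the centre of its underside, z to the lid. Must stay in its compartment
- tin: Square aluminium tin 54 x 54 x 120 mm with a low grey cap (32 mm diameter, 14 mm high), in another compartment. Origin at the centre of its underside, z to the cap. Must stay in its compartment
- cover (a joint): Hinge of the clear dust cover (aluminium edging; 80 mm hinge to free edge, 308 mm wide, 4 to 5.5 mm thick) along the far edge of the mouth, parallel to the stand's y. 0 = shut over the mouth; grows as it opens, to 2.5 rad; starts at 2.0 to 2.35, about upright. Stiff hinge: stays where left, moves at 1 to 4 N on the free edge. Shuts towards the robot and down
- cover_hinge (a point): Middle of the cover's hinge line, 38 mm beyond the carton's centre line and 4 mm above the mouth plane (mid-thickness of the cover); axes turn with the cover: x runs from free edge to hinge, y along the hinge
- cover_edge (a point): Middle of the cover's free edge, 80 mm from the hinge; same axes
- tray: Fixed round black tray: a flat plastic disc 160 mm in diameter and 12 mm thick on the bench. Origin at the centre of its underside, z up
- loupe: Bystander: black eyeglass loupe standing on the bench, 38 mm diameter, 45 mm tall, origin under its centre
- clamp: Bystander: steel movement holder, 60 x 50 x 24 mm, origin under its centre
- driver: Bystander: screwdriver lying flat, 150 mm long, 10 mm square handle 100 mm long along its x axis, origin under the handle's middle
Things that resemble listed ones, but are neither listed nor needed, are in the scene too. Of the things that look like the tray, the middle-sized one is meant.

How it is judged:
By the outcome, as a careful person would: the job done as asked, in the order asked, and still so for the second after the job is handed in, with the robot touching nothing.
It also fails if it takes over 58 s, if anything falls off the work surface, if the arm or the gripper's body presses on something with over 40 N, if the wrist force passes 120 N, or if a joint passes its speed limit or range.

ROBOT

A 7-joint arm with a two-finger parallel gripper is mounted at the origin on the work surface. World frame = base frame: x ahead of the robot, y to its left, z up, the work surface at z = 0. Lengths are in m, angles in rad, forces in N, time in s.
With the tool pointing down it reaches from about 0.4 to 0.85 m from the base axis. Payload 4.5 kg.
Tool frame: the origin (TCP) lies on the centre line of the jaws, within the pads' length; the fingertips stand 17 mm ahead of it and the grasp point (between the pads) lies 2 mm behind it; z points along the fingers, y is the direction in which the jaws open and shut (so a half turn about z gives the same grasp; the last joint's range is limited). The gripper opens to 85 mm and grips with 20 to 120 N. Pads are 22 mm wide; open, the fingers measure 114 mm over their backs; the gripper's body (76 mm by 85 mm) begins 54 mm behind the grasp point. The pads swing forward as they close: fully open they stand 13 mm farther back than shut.
Start: joints at [1.374, 0.689, -0.195, 1.565, 0.157, 0.902, -0.215], TCP at [0.143, -0.608, 0.248] pointing down, gripper open.
Joint ranges: [-3.01, 3.01], [-0.46, 2.08], [-1.47, 1.51], [0.13, 2.56], [-1, 4.14], [0.04, 2.09], [-2.66, 2.66]. Speed limits (rad/s): [2.57, 2.57, 3.14, 3.14, 3.14, 3.14, 3.14].

INTERFACE

Orientations are given as a rotation vector (axis times angle).
In Python, from workcell import status, cams, ctrl gives the robot as it stands.
- The arm moves only by the shell command python3 -m crank 'ROWS' [FORCE]. ROWS is JSON, a list of rows, each a list of 7 numbers: the shift along the tool's x, y, z in cm, then the turn, a rotation vector about the tool's x, y, z in rad, then the opening in per cent of the stroke, from 0 (shut) to 100 (fully open). A call has 1 to 5 rows; each row is the pose to reach, as a shift and turn from the pose commanded when the call began, along the tool's axes at that moment; what a row does not reach only later rows make up. A row lasts 1/8 s, in which the tool goes at most 62.5 mm and 10.7 degrees, less where a joint would pass 70% of its speed; a pose out of reach is approached as far as the arm can. A call with a gripper value outside its range is refused whole. The fingers move at their own pace and stop on an object; FORCE is the grip in N (left out, the last holds). Time passes only in rows, so rows that repeat a pose let the fingers close. It gives the time, the measured TCP pose, the force and the opening at its end, in the units of the state.
- status.sense(): the state, without advancing time (a new reading comes with each control period).
- cams.snapshot(name): name is "scene" or "top" or "wrist"; returns a dict with "pixels" (400x640x3 uint8, red, green, blue), "depth" (400x640 float32, m along the optical axis (not along the pixel's ray), 0 where there is no reading), "camera_matrix" (3x3 intrinsics, pixels), "distortion" ([k1, k2, p1, p2, k3] as OpenCV has them; the pictures are not rectified), "R" (3x3) and "t" (3): a world point X has camera coordinates R X + t. Camera axes: x right, y down, z forward; pixel columns grow to the right and rows downward; lengths in m; the calibration is good to about 2 mm. A picture is of the moment at which its call begins.
- ctrl.close_job(): hands the job in, once; it reports no verdict.
The state is a dict: "clock": time; "joints": joint angles; "joint_velocities": joint speeds; "joint_efforts": joint torques, N m; "ee_pos": TCP position; "eef_rot": TCP orientation; "ft_force": force on the tool from outside, world axes, zero at the start; "torque": the same for the moment, N m; "grip_width": finger opening in m.
Only numpy, scipy, OpenCV 4.12 (cv2) and the standard library are available. Lean on these libraries where they do the work, as an engineer would, in place of code of your own. Each camera call takes 0.05 s, during which the arm holds its last target.

## Working session

There is one attempt and no reset: what is moved stays moved. The work goes in short steps, Python scripts to look and compute and a shell command to move; the robot and the scene stay as the last step left them, time stands still between calls to the robot, and variables do not carry over. Pictures are saved under pics/ and viewed, and the job is handed in when it is done.

```bash
ls; mkdir -p pics; python3 - <<'E'
from workcell import status,cams
import cv2,numpy as np
s=status.sense()
for k,v in s.items(): print(k,np.round(v,4))
for n in ["scene","top","wrist"]:
    d=cams.snapshot(n); cv2.imwrite(f"pics/{n}0.png",d["pixels"][:,:,::-1]); np.savez(f"pics/{n}0.npz",**d)
    print(n,np.round(d["camera_matrix"],1).tolist(),d["distortion"],np.round(-d["R"].T@d["t"],3))
E
```

```text
pics
clock 0.0
joints [ 1.3738  0.69   -0.1945  1.5664  0.1573  0.9025 -0.2151]
joint_velocities [ 0.0005 -0.0016  0.0002 -0.0008  0.0005  0.0006  0.0009]
joint_efforts [ 4.00000e-04 -5.39611e+01 -1.26660e+00 -1.58543e+01  9.10000e-03
  9.50000e-03 -0.00000e+00]
ee_pos [ 0.1428 -0.6078  0.2474]
eef_rot [-3.1188e+00 -3.6160e-01  6.0000e-04]
ft_force [ 0.0787 -0.4776  0.5947]
torque [-0.0665  0.0229  0.0523]
grip_width 0.0853
scene [[402.4, 0.0, 324.3], [0.0, 402.4, 201.1], [0.0, 0.0, 1.0]] [-0.05975601  0.          0.          0.          0.        ] [ 1.175 -0.151  0.801]
top [[481.7, 0.0, 312.2], [0.0, 481.7, 194.2], [0.0, 0.0, 1.0]] [-0.0531692  0.         0.         0.         0.       ] [ 0.158 -0.097  1.582]
wrist [[287.8, 0.0, 318.5], [0.0, 287.8, 200.6], [0.0, 0.0, 1.0]] [0.00680084 0.         0.         0.         0.        ] [ 0.219 -0.591  0.374]
```

View pics/scene0.png

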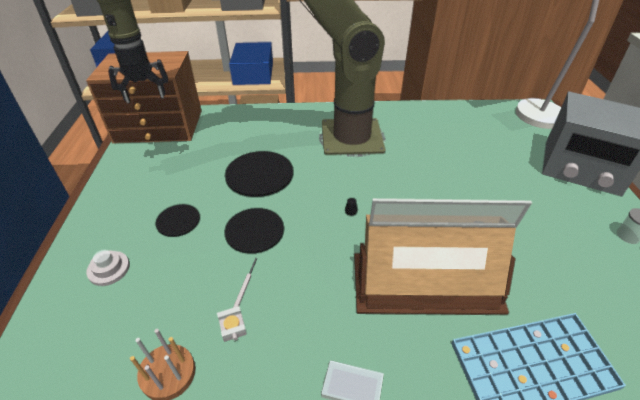

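View pics/top0.png

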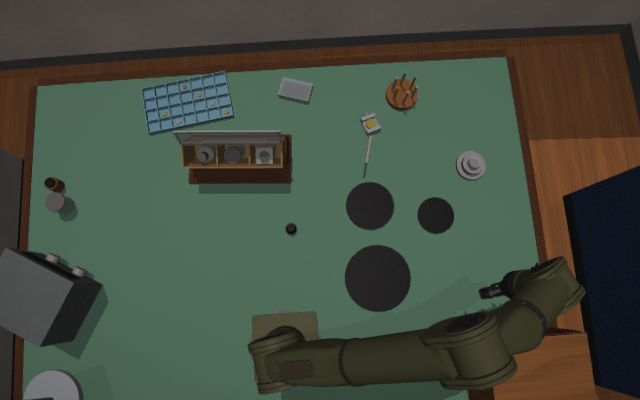

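View pics/wrist0.png

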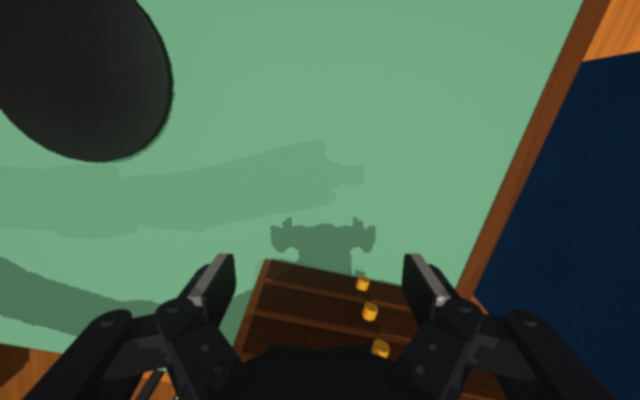

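The top view shows the carton at about (235,155), with the cover upright along row 135. There are three black discs: (377,278) large, (370,206) middle and (436,215) small. Next is an enlarged crop of the carton.

```bash
cat > h.py <<'E'
import cv2,numpy as np
from scipy.spatial.transform import Rotation as Rn
def load(f): return dict(np.load(f))
def ray(d,uv):
    p=cv2.undistortPoints(np.array([[uv]],float),d["camera_matrix"],d["distortion"])[0,0]
    return d["R"].T@np.array([p[0],p[1],1.]), -d["R"].T@d["t"]
def atz(d,uv,z):
    r,o=ray(d,uv); return o+r*(z-o[2])/r[2]
def atd(d,uv):
    r,o=ray(d,uv); u,v=np.round(uv).astype(int); return o+r*d["depth"][v,u]
def proj(d,X):
    return cv2.projectPoints(np.atleast_2d(X).astype(float),cv2.Rodrigues(d["R"])[0],d["t"],d["camera_matrix"],d["distortion"])[0][:,0]
def crop(d,x0,y0,x1,y1,k,f):
    cv2.imwrite(f,cv2.resize(d["pixels"][y0:y1,x0:x1,::-1],None,fx=k,fy=k,interpolation=cv2.INTER_CUBIC))
E
python3 - <<'E'
from h import *
d=load("pics/top0.npz"); crop(d,170,120,300,195,6,"pics/c1.png")
for c in [(370,206),(436,215),(377,278),(291,229),(370,124)]: print(c,atz(d,c,0.012).round(3),atd(d,c).round(3))
for c in [(204,155),(234,155),(264,155)]: print(c,atd(d,c).round(3))
# disc fit
g=d["pixels"].max(2)
m=(g<60).astype(np.uint8)
n,l,s,c=cv2.connectedComponentsWithStats(m)
for i in range(1,n):
    if 200<s[i,4]<6000: 
        w=s[i]; print(w,c[i].round(1),atz(d,c[i],.012).round(4),(atz(d,(w[0],c[i][1]),.012)-atz(d,(w[0]+w[2],c[i][1]),.012)).round(4))
E
```

```text
(370, 206) [ 0.431 -0.306  0.012] [ 0.431 -0.306  0.008]
(436, 215) [ 0.386 -0.522  0.012] [ 0.387 -0.524  0.004]
(377, 278) [ 0.194 -0.308  0.012] [ 0.194 -0.307  0.019]
(291, 229) [ 0.371 -0.04   0.012] [ 0.367 -0.041  0.043]
(370, 124) [ 0.716 -0.332  0.012] [ 0.713 -0.331  0.02 ]
(204, 155) [0.594 0.207 0.169]
(234, 155) [0.599 0.121 0.131]
(264, 155) [0.585 0.024 0.158]
[ 189  137  103   47 1725] [248.2 172.8] [0.5704 0.0928 0.012 ] [0.023  0.3469 0.    ]
[217 145  28  20 404] [230.1 153.4] [0.6423 0.1516 0.012 ] [0.0064 0.0952 0.    ]
[183 146  15  20 206] [188.9 154.3] [0.6487 0.2922 0.012 ] [0.0035 0.0513 0.    ]
[   0  148  103  199 4831] [ 41.4 254.5] [0.3382 0.789  0.012 ] [0.0203 0.3511 0.    ]
[ 346  182   48   48 1771] [369.6 205.5] [ 0.4324 -0.3048  0.012 ] [0.0105 0.159  0.    ]
[ 418  197   36   37 1023] [435.3 215. ] [ 0.386  -0.5196  0.012 ] [0.008  0.1198 0.    ]
[ 345  245   66   67 3406] [377.3 278. ] [ 0.1943 -0.3087  0.012 ] [0.0144 0.2126 0.    ]
[   0  326   24   74 1516] [ 10.4 365.7] [-0.0115  0.8792  0.012 ] [0.0032 0.0799 0.    ]
```

View pics/c1.png

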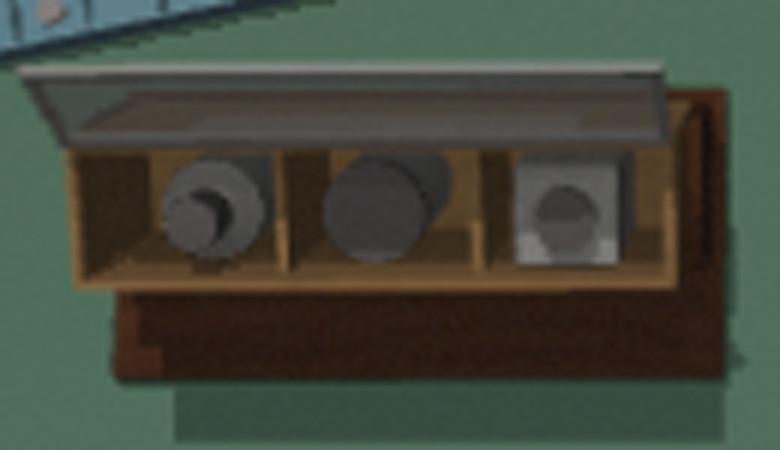

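Left to right, the crop shows the capped bottle at about (203,155), the jar at about (232,155) and the square tin at about (264,155). The bottle is the only one with a tall narrow cap. The middle disc measures 159 mm across, which matches the tray. Next I'll fit the carton pose.

```bash
python3 - <<'E'
from h import *
from scipy.optimize import least_squares
d=load("pics/top0.npz"); s=load("pics/scene0.npz")
crop(s,340,185,530,320,4,"pics/s1.png")
P=np.array([[-103.8,154,159.5],[-103.8,-154,159.5],[-115,172.5,20],[-115,-172.5,20]])/1000
U=np.array([[182.6,168.3],[283,168.3],[189.2,183.3],[291,183.3]])
def f(q):
    R=Rn.from_euler('z',q[2]).as_matrix()
    return (proj(d,P@R.T+[q[0],q[1],0])-U).ravel()
r=least_squares(f,[.65,.12,0]); print(r.x.round(4),r.fun.round(2))
q=r.x;R=Rn.from_euler('z',q[2]).as_matrix();T=[q[0],q[1],0]
A=[-0.435,0,.9];
for yc in (.101,0,-.101):
  for off in(-.006,):
    u=np.array([0,0,.032])+.005*np.array(A)+off*np.array([.9,0,.435])
    top=u+.15*np.array(A)+[0,yc,0]
    w=R@top+T
    print(yc,w.round(4),proj(d,w).round(1),proj(s,w).round(1))
# depth-based cap pt
for c in [(202,156),(201,157),(202,157),(203,156)]: print(c,atd(d,c).round(4))
z=d["depth"][140:172,178:290]; 
E
```

```text
[ 0.6508  0.114  -0.066 ] [ 0.29  0.54  0.35  0.51 -1.04 -0.6   0.34 -0.57]
0.101 [0.5848 0.2196 0.1689] [[199.9 158.2]] [[479.7 221.3]]
0 [0.5782 0.1188 0.1689] [[232.8 158.2]] [[434.1 220.6]]
-0.101 [0.5715 0.0181 0.1689] [[265.9 158.2]] [[388.1 219.9]]
(202, 156) [0.5912 0.2128 0.1697]
(201, 157) [0.588  0.2158 0.1706]
(202, 157) [0.5873 0.2123 0.1722]
(203, 156) [0.592  0.2105 0.1664]
```

View pics/s1.png

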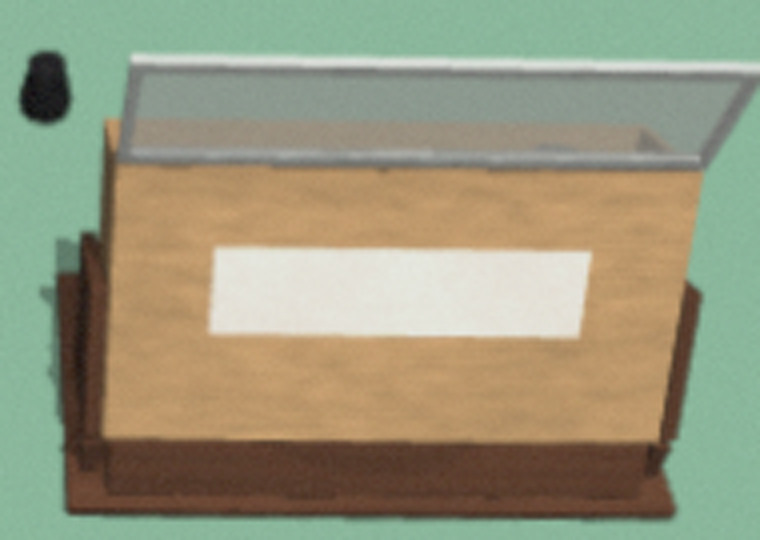

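```bash
cat >> h.py <<'E'
QC=[0.6508,0.114,-0.066]
RC=Rn.from_euler('z',QC[2]).as_matrix()
A=np.array([-0.435,0,.9]); A/=np.linalg.norm(A)
def Rgrasp(): # camera towards robot
    z=-A; y=np.array([0,1,0.]); x=np.cross(y,z); return RC@np.stack([x,y,z],1)
def Rdown(yaw): return np.stack([[np.cos(yaw),np.sin(yaw),0],[np.sin(yaw),-np.cos(yaw),0],[0,0,-1]],1)
def cur():
    from workcell import status
    s=status.sense(); return np.array(s["ee_pos"]),Rn.from_rotvec(s["eef_rot"]).as_matrix(),s
def delta(p,R):
    c,Rc,s=cur(); 
    print("t",round(s["clock"],2),"shift cm",(Rc.T@(np.array(p)-c)*100).round(2),"rot",Rn.from_matrix(Rc.T@R).as_rotvec().round(3),"F",np.round(s["ft_force"],1),"w",round(s["grip_width"],4),"p",c.round(4))
E
python3 - <<'E'
from h import *
delta([.42,-.40,.42],Rdown(1.2))
E
```

```text
t 0.15 shift cm [ 31.74 -13.93 -17.22] rot [-0.001 -0.001 -0.969] F [ 0.   0.6 -0. ] w 0.0854 p [ 0.1428 -0.608   0.2477]
```

```bash
python3 -m crank '[[3,-1,-6,0,0,-0.15,55],[9,-4,-11,0,0,-0.33,55],[15,-7,-14,0,0,-0.5,55],[21,-10,-16,0,0,-0.7,55],[27,-12,-17,0,0,-0.85,55]]'; python3 - <<'E'
from h import *
G=RC.T
cap=np.array([.588,.213,.169]); h=cap+RC@A*.17
print(h)
delta(h,Rgrasp()); delta([.45,-.1,.40],Rdown(2.1))
print(cur()[2]["joints"])
E
```

```text
clock: 0.78
ee_pos: [0.3441, -0.4533, 0.4091]
eef_rot: [2.689, 1.622, -0.001]
ft_force: [0.7, -1.0, -0.6]
grip_width: 0.0469
[0.51418239 0.21787905 0.32205932]
t 0.78 shift cm [ 67.31 -16.27   8.62] rot [-0.447 -0.288 -1.951] F [ 0.7 -1.  -0.6] w 0.0469 p [ 0.3441 -0.4533  0.4091]
t 0.78 shift cm [36.19 -7.11  0.86] rot [ 0.000e+00  1.000e-03 -1.014e+00] F [ 0.7 -1.  -0.6] w 0.0469 p [ 0.3441 -0.4533  0.4091]
[ 1.12138771  0.48203115 -0.47188054  1.4825433   0.22628308  1.23002331
  0.13487311]
```

```bash
python3 -m crank '[[6,-1,0,0,0,-0.18,55],[12,-2,0,0,0,-0.36,55],[18,-4,0,0,0,-0.54,55],[24,-5,0,0,0,-0.72,55],[30,-6,0,0,0,-0.9,55]]'; python3 - <<'E'
from h import *
cap=np.array([.588,.213,.169]); h=cap+RC@A*.17
delta(h,Rgrasp())
print(cur()[2]["joints"])
E
```

```text
clock: 1.4
ee_pos: [0.4314, -0.1597, 0.4079]
eef_rot: [1.715, 2.632, -0.001]
ft_force: [1.1, -0.1, 0.8]
grip_width: 0.0469
t 1.4 shift cm [31.21 22.82  8.56] rot [-0.246 -0.404 -1.07 ] F [ 1.1 -0.1  0.8] w 0.0469 p [ 0.4314 -0.1597  0.4079]
[ 0.80786918  0.35152379 -0.78706214  1.76560317  0.27289225  1.13708745
  0.35080706]
```

```bash
python3 -m crank '[[5,3.5,1,-0.03,-0.06,-0.16,55],[10,7.5,2,-0.08,-0.13,-0.33,55],[15,11,3,-0.12,-0.2,-0.5,55],[20,15,4.5,-0.16,-0.27,-0.67,55],[25,18,6,-0.2,-0.33,-0.84,55]]'; python3 - <<'E'
from h import *
cap=np.array([.588,.213,.169]); h=cap+RC@A*.17
delta(h,Rgrasp())
print(cur()[2]["joints"])
E
```

```text
clock: 2.02
ee_pos: [0.4968, 0.1392, 0.3483]
eef_rot: [0.422, 2.732, -0.018]
ft_force: [1.1, -0.7, -0.4]
grip_width: 0.0474
t 2.02 shift cm [1.7  7.91 2.53] rot [-0.053 -0.07  -0.23 ] F [ 1.1 -0.7 -0.4] w 0.0474 p [0.4968 0.1392 0.3483]
[ 0.0967734   0.39204548 -0.85314762  2.0238274   0.87173644  0.79161448
 -0.0317478 ]
```

```bash
python3 -m crank '[[0.8,4,1.2,-0.03,-0.03,-0.12,55],[1.7,7.9,2.5,-0.053,-0.07,-0.23,55],[1.7,7.9,2.5,-0.053,-0.07,-0.23,55]]'; python3 - <<'E'
from h import *
from workcell import cams
cap=np.array([.588,.213,.169]); h=cap+RC@A*.17
delta(h,Rgrasp())
print(cur()[2]["joints"])
d=cams.snapshot("wrist"); np.savez("pics/w1.npz",**d); cv2.imwrite("pics/w1.png",d["pixels"][:,:,::-1])
c,R,_=cur(); print("cam in tool",R.T@(-d["R"].T@d["t"]-c), (d["R"]@R).round(2))
print(proj(d,cap))
E
```

```text
clock: 2.4
ee_pos: [0.5127, 0.2189, 0.3213]
eef_rot: [0.089, 2.696, -0.018]
ft_force: [-0.5, -0.0, -0.0]
grip_width: 0.047
t 2.4 shift cm [-0.17 -0.1  -0.  ] rot [ 0.002 -0.006 -0.   ] F [-0.5 -0.  -0. ] w 0.047 p [0.5127 0.2189 0.3213]
[-0.09363497  0.48171386 -0.82494578  2.01921619  1.08650428  0.7906279
 -0.11025116]
cam in tool [ 0.0781904   0.00133973 -0.12640541] [[ 0.    1.   -0.  ]
 [-0.95  0.   -0.3 ]
 [-0.3   0.    0.95]]
[[317.58814093 187.57620384]]
```

View pics/w1.png

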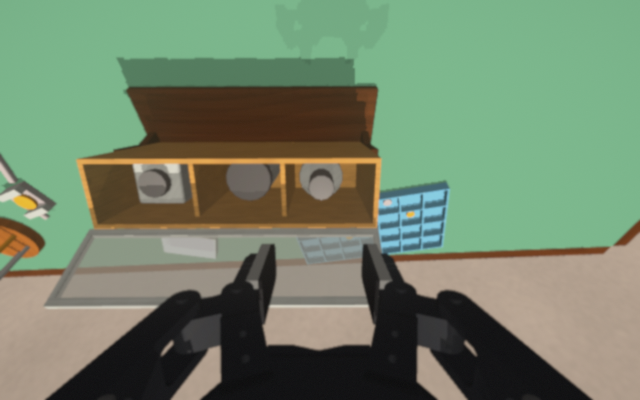

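The wrist view shows the cap top near (321,185) in the rightmost compartment, with the mouth corners near (81,160), (379,160), (92,228) and (379,229). I'll zoom in to refine these.

```bash
python3 - <<'E'
from h import *
d=load("pics/w1.npz"); crop(d,275,145,395,245,6,"pics/w1c.png"); crop(d,60,145,180,245,6,"pics/w1d.png")
E
```

```text
(no output)
```

View pics/w1c.png

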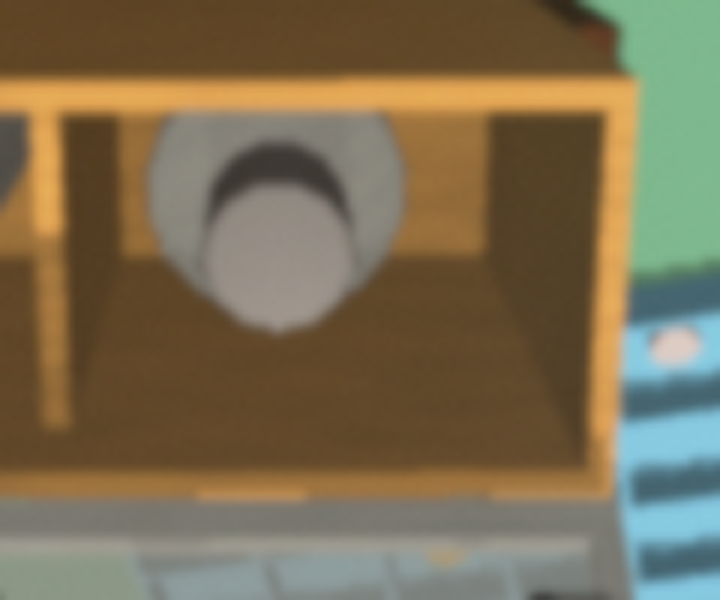

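View pics/w1d.png

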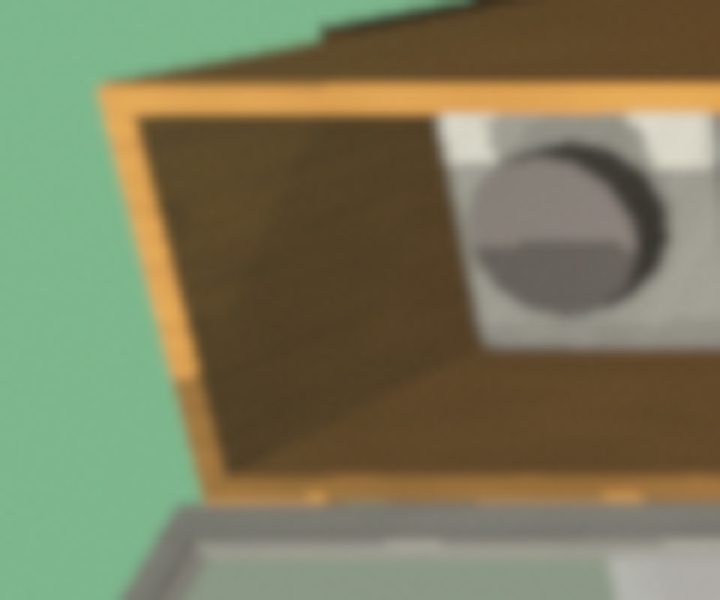

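```bash
python3 - <<'E'
from h import *
from scipy.optimize import least_squares
d=load("pics/w1.npz");e=load("pics/top0.npz")
N=np.array([.9,0,.435])/np.hypot(.9,.435)
m=np.array([0,0,.032])+A*.16
C=np.array([m-.038*N+[0,.154,0],m+.038*N+[0,.154,0],m-.038*N-[0,.154,0],m+.038*N-[0,.154,0]])
U=np.array([[381.2,158],[377,227.8],[76.7,159.3],[94.2,228.3]])-.4
def f(q):
    R=Rn.from_euler('z',q[2]).as_matrix()
    return (proj(d,C@R.T+[q[0],q[1],q[3]])-U).ravel()
r=least_squares(f,[.65,.12,0,0]); print(r.x.round(4),r.fun.round(2))
q=r.x;R=Rn.from_euler('z',q[2]).as_matrix()
print("A axis",R@A)
def g(p):
    cap=R@(np.array([0,p[0],.032])+A*.155+p[1]*N)+[q[0],q[1],q[3]]
    return (proj(d,cap)[0]-np.array([321.1,187.3]))
k=least_squares(g,[.1,-.006]); p=k.x; print(p)
cap=R@(np.array([0,p[0],.032])+A*.155+p[1]*N)+[q[0],q[1],q[3]]; print("cap",cap.round(4), proj(e,cap), atd(d,(321,187)))
E
```

```text
[ 6.545e-01  1.189e-01 -6.210e-02  3.000e-04] [ 0.01  0.16 -0.06 -0.16 -0.17 -0.3   0.23  0.32]
A axis [-0.43433051  0.02699569  0.90034895]
[ 0.09350719 -0.00596491]
cap [0.5877 0.2168 0.1692] [[200.77343606 157.24317386]] [0.58714696 0.21669139 0.1693388 ]
```

```bash
sed -i 's/^QC=.*/QC=[0.6545,0.1189,-0.0621]/' h.py; cat >> h.py <<'E'
cap=np.array([.5877,.2168,.1692])
E
python3 - <<'E'
from h import *
delta(cap+RC@A*.04,Rgrasp());delta(cap-RC@A*.014,Rgrasp())
E
```

```text
t 2.45 shift cm [-0.12  0.52 12.96] rot [-0.003 -0.005 -0.007] F [-0.1 -1.2 -0.3] w 0.0472 p [0.5132 0.2166 0.3217]
t 2.45 shift cm [-0.14  0.54 18.36] rot [-0.003 -0.005 -0.007] F [-0.1 -1.2 -0.3] w 0.0472 p [0.5132 0.2166 0.3217]
```

```bash
python3 -m crank '[[0,0.2,4,0,0,0,45],[-0.1,0.4,8,0,-0.005,-0.006,45],[-0.1,0.5,12,0,-0.005,-0.006,45],[-0.1,0.5,13,0,-0.005,-0.006,45],[-0.1,0.5,13,0,-0.005,-0.006,45]]'; python3 - <<'E'
from h import *
from workcell import cams
delta(cap-RC@A*.014,Rgrasp())
d=cams.snapshot("wrist"); np.savez("pics/w2.npz",**d); cv2.imwrite("pics/w2.png",d["pixels"][:,:,::-1])
c,R,_=cur();print(proj(d,cap)); delta(cap-RC@A*.014,Rgrasp())
E
```

```text
clock: 3.08
ee_pos: [0.5714, 0.2158, 0.2061]
eef_rot: [0.091, 2.688, -0.024]
ft_force: [-0.4, -0.5, 1.0]
grip_width: 0.0384
t 3.08 shift cm [0.15 0.23 5.43] rot [-0.004  0.002 -0.004] F [-0.4 -0.5  1. ] w 0.0384 p [0.5714 0.2158 0.2061]
[[322.53473264 234.83786367]]
t 3.12 shift cm [0.19 0.15 5.5 ] rot [-0.003  0.003 -0.004] F [ 0.4  0.9 -0.1] w 0.0385 p [0.5713 0.2165 0.2069]
```

View pics/w2.png

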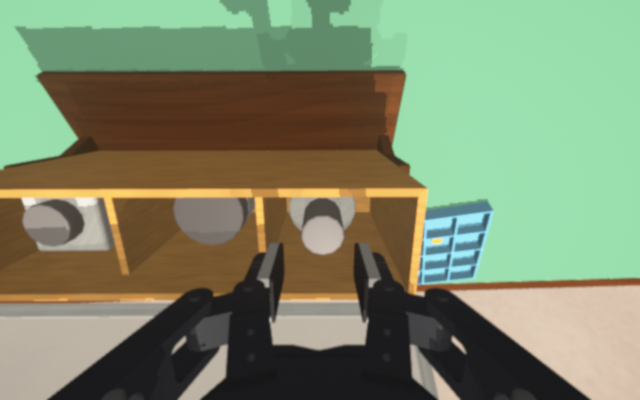

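The cap top is at (322,235), in line with the jaws (midline about 319), and agrees with the prediction. Going down.

```bash
python3 -m crank '[[0.1,0.1,1.5,0,0,0,45],[0.2,0.2,3,0,0,0,45],[0.2,0.2,4.2,0,0,0,45],[0.2,0.2,5.4,0,0,0,45],[0.2,0.2,5.4,0,0,0,45]]' 70; python3 - <<'E'
from h import *
delta(cap-RC@A*.014,Rgrasp())
E
```

```text
clock: 3.75
ee_pos: [0.5933, 0.2167, 0.1558]
eef_rot: [0.089, 2.689, -0.024]
ft_force: [0.2, -1.7, -0.1]
grip_width: 0.0381
t 3.75 shift cm [-0.08 -0.02 -0.05] rot [-0.004  0.001 -0.003] F [ 0.2 -1.7 -0.1] w 0.0381 p [0.5933 0.2167 0.1558]
```

```bash
python3 -m crank '[[0,0,0,0,0,0,10],[0,0,0,0,0,0,10],[0,0,0,0,0,0,10],[0,0,0,0,0,0,10],[0,0,0,0,0,0,10]]' 70; python3 - <<'E'
from h import *
from workcell import cams
delta(cap-RC@A*.014,Rgrasp())
d=cams.snapshot("wrist"); cv2.imwrite("pics/w3.png",d["pixels"][:,:,::-1])
E
```

```text
clock: 4.38
ee_pos: [0.5931, 0.2173, 0.1567]
eef_rot: [0.088, 2.688, -0.023]
ft_force: [-2.8, -1.0, 6.6]
grip_width: 0.0261
t 4.38 shift cm [-0.07 -0.08  0.04] rot [-0.003  0.002 -0.003] F [-2.8 -1.   6.6] w 0.0261 p [0.5931 0.2173 0.1567]
```

View pics/w3.png

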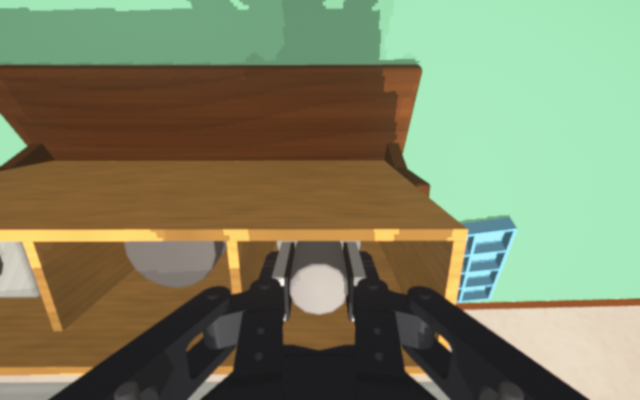

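The cap is gripped at (318,288), width 26 mm. Pulling it straight out along the carton axis.

```bash
python3 -m crank '[[-0.05,0,-1,0,0,0,10],[-0.15,0,-3,0,0,0,10],[-0.2,0,-6,0,0,0,10],[-0.2,0,-9,0,0,0,10],[-0.2,0,-12,0,0,0,10]]'; python3 -m crank '[[0,0,-2.5,0,0,0,10],[0,0,-4.5,0,0,0,10],[0,0,-6,0,0,0,10],[0,0,-7,0,0,0,10],[0,0,-7,0,0,0,10]]';  python3 - <<'E'
from h import *
from workcell import cams
c,R,s=cur();print(s["joints"].round(2) if hasattr(s["joints"],'round') else s["joints"])
delta([.40,.1,.42],Rgrasp())
for n in("wrist","scene"):
  d=cams.snapshot(n); cv2.imwrite(f"pics/{n}4.png",d["pixels"][:,:,::-1])
E
```

```text
clock: 5.05
ee_pos: [0.5414, 0.2205, 0.2655]
eef_rot: [0.088, 2.69, -0.023]
ft_force: [0.6, 0.2, -2.4]
grip_width: 0.026
clock: 5.68
ee_pos: [0.5118, 0.223, 0.3284]
eef_rot: [0.088, 2.688, -0.022]
ft_force: [-0.0, 0.6, -4.4]
grip_width: 0.0263
[-0.12  0.47 -0.8   2.01  1.07  0.79 -0.1 ]
t 5.67 shift cm [  5.31 -13.02 -12.75] rot [-0.003  0.002 -0.003] F [-0.   0.6 -4.4] w 0.0263 p [0.5118 0.223  0.3284]
```

View pics/scene4.png

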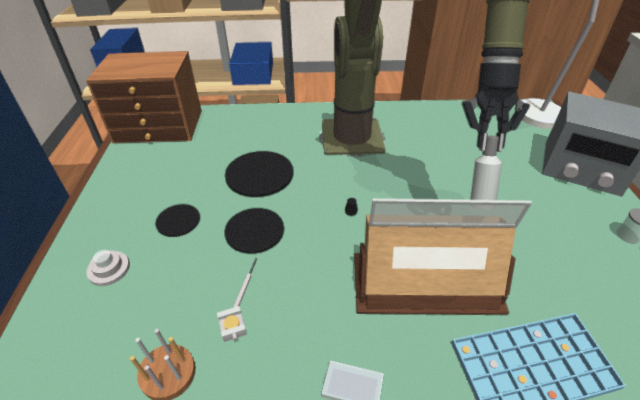

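View pics/wrist4.png

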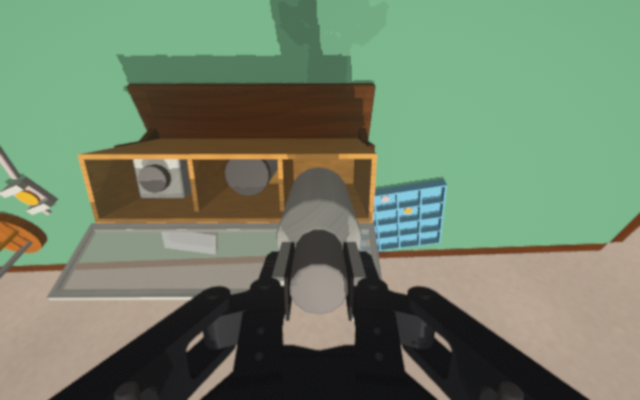

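The bottle is out, at (487,175) in the scene view. The jar and tin are still in place. Carrying it to the tray and turning it upright on the way.

```bash
python3 - <<'E'
from h import *
c,R,s=cur()
T=R; 
W=[([.48,.18,.36],.1),([.45,.13,.39],.25),([.42,.08,.40],.4),([.41,.03,.40],.55),([.40,-.02,.40],.7)]
R2=Rdown(2.4); rv=Rn.from_matrix(R.T@R2).as_rotvec()
for p,f in W: print((R.T@(np.array(p)-c)*100).round(1),(rv*f).round(3))
E
```

```text
[ 1.2 -4.4 -4.2] [0.015 0.043 0.066]
[ 2.3 -9.6 -8. ] [0.037 0.109 0.166]
[  4.3 -14.8 -10.1] [0.06  0.174 0.266]
[  4.9 -19.9 -10.4] [0.082 0.239 0.365]
[  5.5 -24.9 -10.6] [0.105 0.304 0.465]
```

```bash
python3 -m crank '[[1.2,-4.4,-4.2,0.015,0.043,0.066,10],[2.3,-9.6,-8,0.037,0.109,0.166,10],[4.3,-14.8,-10,0.06,0.174,0.266,10],[4.9,-19.9,-10.4,0.082,0.239,0.365,10],[5.5,-24.9,-10.6,0.105,0.304,0.465,10]]'; python3 - <<'E'
from h import *
c,R,s=cur();print(np.round(s["joints"],2))
W=[([.41,-.07,.38],.3),([.42,-.13,.36],.6),([.43,-.19,.34],.8),([.431,-.25,.32],1),([.431,-.305,.30],1)]
R2=Rdown(2.4); rv=Rn.from_matrix(R.T@R2).as_rotvec()
for p,f in W: print((R.T@(np.array(p)-c)*100).round(1),(rv*f).round(3))
E
```

```text
clock: 6.4
ee_pos: [0.3994, -0.0211, 0.4001]
eef_rot: [0.809, 2.893, -0.008]
ft_force: [1.7, -0.9, -3.6]
grip_width: 0.0262
[ 0.65  0.2  -0.91  2.01  0.29  0.91  0.62]
[-3.2 -3.7  2.3] [0.013 0.039 0.059]
[-6.8 -8.4  4.7] [0.027 0.078 0.118]
[-10.5 -13.1   7.1] [0.036 0.104 0.157]
[-13.4 -18.2   9.3] [0.045 0.13  0.196]
[-16.  -23.   11.5] [0.045 0.13  0.196]
```

```bash
python3 -m crank '[[-3.2,-3.7,2.3,0.013,0.039,0.059,10],[-6.8,-8.4,4.7,0.027,0.078,0.118,10],[-10.5,-13.1,7.1,0.036,0.104,0.157,10],[-13.4,-18.2,9.3,0.045,0.13,0.196,10],[-16,-23,11.5,0.045,0.13,0.196,10]]';python3 -m crank '[[0,0,0,0,0,0,10],[0,0,0,0,0,0,10]]'; python3 - <<'E'
from h import *
from workcell import cams
delta([.431,-.305,.152],Rdown(2.4))
for n in("wrist","scene","top"):
  d=cams.snapshot(n); cv2.imwrite(f"pics/{n}5.png",d["pixels"][:,:,::-1]); np.savez(f"pics/{n}5.npz",**d)
  if n=="scene": crop(d,190,50,310,250,4,"pics/s5c.png")
delta([.431,-.305,.152],Rdown(2.4))
E
```

```text
clock: 7.02
ee_pos: [0.433, -0.3058, 0.2984]
eef_rot: [1.134, 2.929, 0.001]
ft_force: [1.0, -0.5, -2.6]
grip_width: 0.0261
clock: 7.28
ee_pos: [0.4326, -0.3028, 0.2992]
eef_rot: [-1.134, -2.93, -0.002]
ft_force: [0.6, 1.0, -3.2]
grip_width: 0.0264
t 7.28 shift cm [-0.03 -0.29 14.72] rot [ 0.001 -0.001  0.003] F [ 0.6  1.  -3.2] w 0.0264 p [ 0.4326 -0.3028  0.2992]
t 7.42 shift cm [-0.02 -0.42 14.85] rot [0.001 0.002 0.006] F [-0.2 -1.  -3.7] w 0.0263 p [ 0.4334 -0.3017  0.3005]
```

View pics/s5c.png

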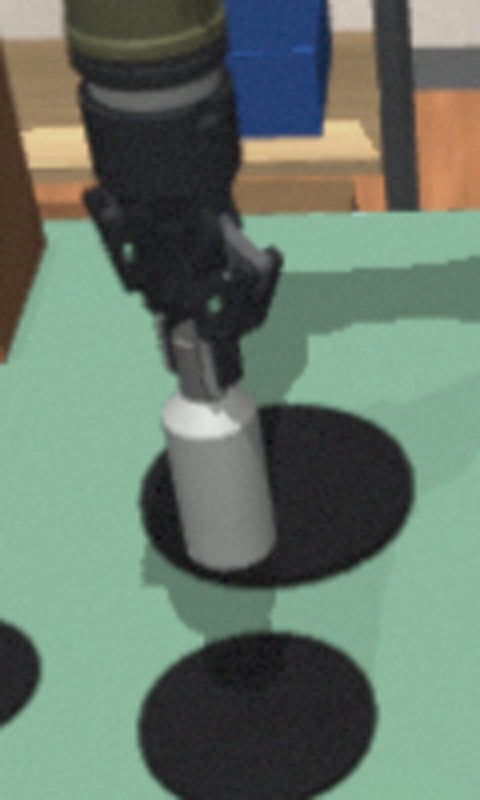

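View pics/wrist5.png

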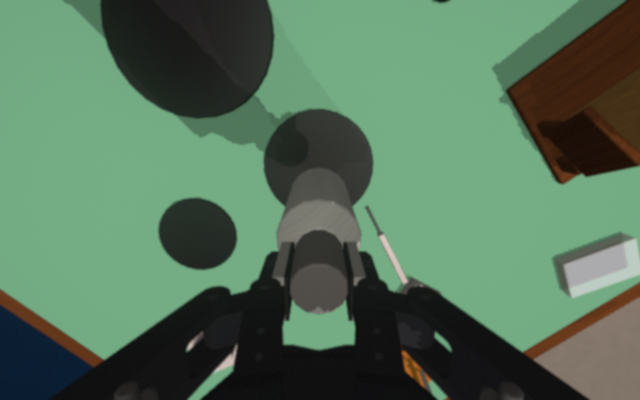

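The bottle hangs above the middle disc, which is at (318,160) in the wrist view. Checking its tilt against a projected upright bottle.

```bash
python3 - <<'E'
from h import *
s=load("pics/scene5.npz"); 
p=np.array([.4325,-.3035,0]); zb=.2995-.136
img=cv2.resize(s["pixels"][:,:,::-1].copy(),None,fx=1,fy=1)
k=6; x0,y0=215,120; im=cv2.resize(img[y0:220,x0:x0+100],None,fx=k,fy=k,interpolation=cv2.INTER_CUBIC)
a=np.linspace(0,2*np.pi,60)
for r,h in((.027,0),(.027,.098),(.014,.15),(.014,.111)):
    X=np.c_[p[0]+r*np.cos(a),p[1]+r*np.sin(a),np.full(60,zb+h)]
    q=((proj(s,X)-[x0,y0]+.5)*k).astype(np.int32); cv2.polylines(im,[q],True,(0,0,255),1)
cv2.imwrite("pics/s5d.png",im)
E
```

```text
(no output)
```

View pics/s5d.png

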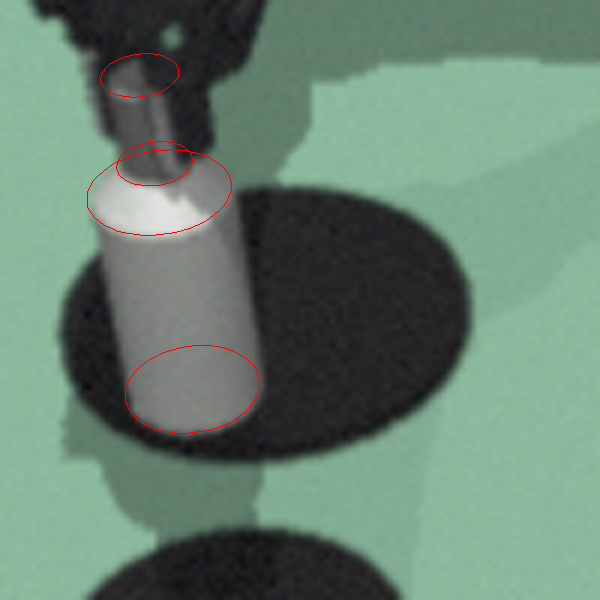

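The outline matches, so the bottle is upright. Lowering it.

```bash
python3 -m crank '[[0,-0.1,4,0,0,0,10],[0,-0.2,8,0,0,0,10],[0,-0.2,11,0,0,0,10],[0,-0.2,13.5,0,0,0,10],[0,-0.2,14.5,0,0,0,10]]';python3 -m crank '[[0,0,0,0,0,0,10],[0,0,0.2,0,0,0,10],[0,0,0.2,0,0,0,10]]'
```

```text
clock: 8.05
ee_pos: [0.4317, -0.3036, 0.1544]
eef_rot: [1.131, 2.931, 0.001]
ft_force: [0.2, -0.6, -3.3]
grip_width: 0.0259
clock: 8.43
ee_pos: [0.4321, -0.3049, 0.1537]
eef_rot: [1.133, 2.927, 0.0]
ft_force: [0.2, 0.2, -2.9]
grip_width: 0.0264
```

```bash
python3 -m crank '[[0,0,0.2,0,0,0,10],[0,0,0.2,0,0,0,10]]';python3 -m crank '[[0,0,0.2,0,0,0,10],[0,0,0.2,0,0,0,10]]'; python3 -m crank '[[0,0,0.2,0,0,0,10],[0,0,0.2,0,0,0,10]]'
```

```text
clock: 8.68
ee_pos: [0.4315, -0.3048, 0.151]
eef_rot: [1.133, 2.929, 0.001]
ft_force: [-0.6, -0.4, -2.6]
grip_width: 0.0259
clock: 8.93
ee_pos: [0.4315, -0.3047, 0.1488]
eef_rot: [1.133, 2.929, 0.001]
ft_force: [0.5, -1.0, -3.6]
grip_width: 0.0261
clock: 9.18
ee_pos: [0.432, -0.3048, 0.1484]
eef_rot: [1.133, 2.928, -0.001]
ft_force: [-2.3, 0.8, 9.3]
grip_width: 0.0266
```

Contact with the tray: Fz changed from -3 to +9 N. Releasing, then backing straight up.

```bash
python3 -m crank '[[0,0,-0.1,0,0,0,34],[0,0,-0.1,0,0,0,40],[0,0,-0.1,0,0,0,60],[0,0,-0.1,0,0,0,60]]';python3 -m crank '[[0,0,-1.5,0,0,0,60],[0,0,-4,0,0,0,60],[0,0,-8,0,0,0,60],[0,0,-13,0,0,0,60],[0,0,-18,0,0,0,60]]'; python3 - <<'E'
from h import *
from workcell import cams
for n in("wrist","scene"):
  d=cams.snapshot(n); cv2.imwrite(f"pics/{n}6.png",d["pixels"][:,:,::-1]); np.savez(f"pics/{n}6.npz",**d)
s=d; crop(s,190,110,310,250,4,"pics/s6c.png")
p=np.array([.4318,-.3048,0]);zb=.012;k=6;x0,y0=215,150
im=cv2.resize(s["pixels"][y0:y0+100,x0:x0+100,::-1],None,fx=k,fy=k,interpolation=cv2.INTER_CUBIC)
a=np.linspace(0,2*np.pi,60)
for c,r,h in((p,.027,0),(p,.027,.098),(p,.014,.15),([.4318,-.3055],.08,0)):
    X=np.c_[c[0]+r*np.cos(a),c[1]+r*np.sin(a),np.full(60,zb+h)]
    cv2.polylines(im,[((proj(s,X)-[x0,y0]+.5)*k).astype(np.int32)],True,(0,0,255),1)
cv2.imwrite("pics/s6d.png",im)
E
```

```text
clock: 9.68
ee_pos: [0.4316, -0.3047, 0.1478]
eef_rot: [1.133, 2.929, 0.001]
ft_force: [0.3, -0.1, -0.2]
grip_width: 0.0513
clock: 10.3
ee_pos: [0.4312, -0.3043, 0.3305]
eef_rot: [1.132, 2.929, 0.001]
ft_force: [0.7, -0.9, -0.1]
grip_width: 0.051
```

View pics/s6d.png

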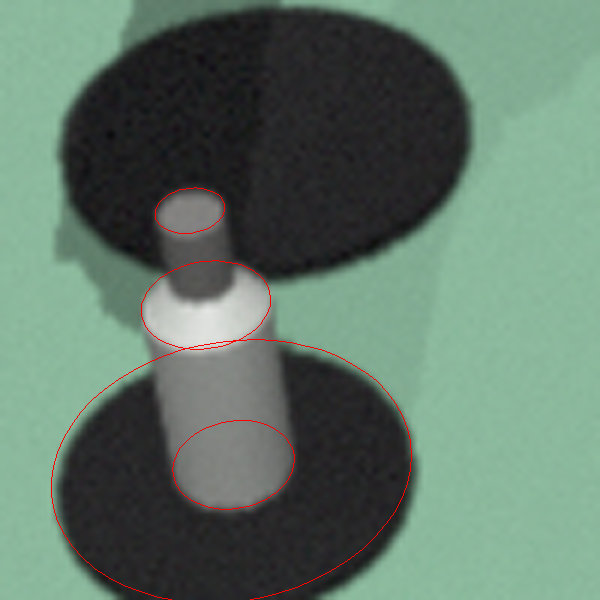

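View pics/scene6.png

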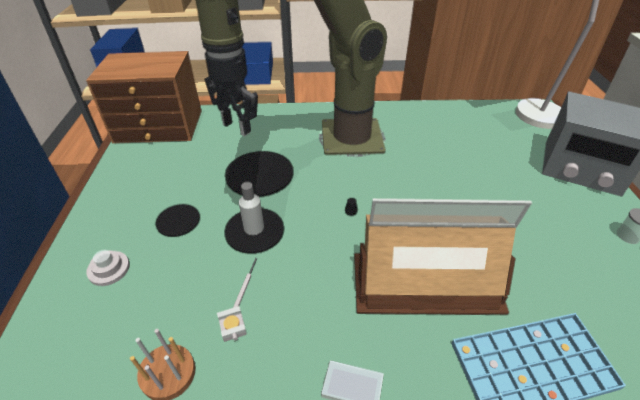

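The bottle stands upright near the middle of the tray, at (252,215) in the scene view. Now the cover: I'll fit its opening angle from the free-edge corners in the top picture, at (173.7,131.3) and (280.3,131).

```bash
cat >> h.py <<'E'
N=np.array([.9,0,.435])/np.hypot(.9,.435)
HW=lambda P:RC@np.asarray(P,float)+[QC[0],QC[1],0]
Hc=np.array([0,0,.032])+A*.164+N*.038
def edge(th,y=0,r=.08): return HW(Hc+r*(-np.cos(th)*N+np.sin(th)*A)+[0,y,0])
E
python3 - <<'E'
from h import *
e=load("pics/top0.npz"); w=load("pics/w1.npz"); s=load("pics/scene6.npz")
for th in (1.9,2.0,2.1,2.2,2.3): print(th,[proj(d,edge(th,y))[0].round(1) for d in(e,w,s) for y in(.154,-.154)])
print(HW(Hc),edge(2.15))
a=HW(Hc)
delta([.40,-.05,.42],Rdown(3.08)); print(np.round(cur()[2]["joints"],2))
E
```

```text
1.9 [array([171.7, 138.3]), array([279.5, 137.7]), array([392.7, 291.1]), array([ 31.2, 292.7]), array([526.7, 194.7]), array([371.1, 192.6])]
2.0 [array([171.8, 135.5]), array([279.5, 134.9]), array([391.3, 296.4]), array([ 37., 298.]), array([528.2, 197.3]), array([371.4, 195.1])]
2.1 [array([172. , 132.9]), array([279.6, 132.3]), array([389.7, 300.7]), array([ 43.3, 302.2]), array([529.5, 200.2]), array([371.6, 198. ])]
2.2 [array([172.3, 130.4]), array([279.6, 129.8]), array([388.1, 303.9]), array([ 49.8, 305.4]), array([530.8, 203.4]), array([371.9, 201.2])]
2.3 [array([172.6, 128. ]), array([279.7, 127.4]), array([386.4, 306.1]), array([ 56.5, 307.5]), array([531.9, 206.8]), array([372.1, 204.8])]
[0.61741722 0.12120581 0.19619364] [0.62768705 0.12056723 0.27552915]
t 10.4 shift cm [19.62 16.57 -8.75] rot [-0.     0.013 -0.677] F [ 1.  -0.4  0.5] w 0.0513 p [ 0.4346 -0.305   0.3342]
[ 0.98  0.53 -0.73  1.73  0.4   1.03  0.94]
```

```bash
python3 -m crank '[[3,3,-3,0,0,-0.12,0],[7,6,-6,0,0.005,-0.25,0],[11,10,-9,0,0.01,-0.4,0],[16,13,-10,0,0.013,-0.55,0],[20,17,-10,0,0.013,-0.67,0]]'; python3 - <<'E'
from h import *
delta([.60,.11,.44],Rdown(3.08)); print(np.round(cur()[2]["joints"],2))
E
```

```text
clock: 11.02
ee_pos: [0.3969, -0.0424, 0.429]
eef_rot: [-0.101, -3.131, -0.005]
ft_force: [0.3, 0.0, -0.7]
grip_width: -0.0003
t 11.03 shift cm [-19.28  16.52  -1.22] rot [ 0.003 -0.009 -0.003] F [ 0.3  0.  -0.7] w -0.0003 p [ 0.3969 -0.0424  0.429 ]
[ 0.8   0.28 -1.06  1.85  0.26  1.17  1.16]
```

```bash
python3 -m crank '[[-4,3.3,-0.5,0,0,0,0],[-8,6.7,-1,0,0,0,0],[-12,10,-1.2,0,0,0,0],[-16,13.5,-1.2,0,0,0,0],[-19.3,16.5,-1.2,0,0,0,0]]'; python3 - <<'E'
from h import *
delta([.69,.12,.43],Rdown(3.08)); delta([.69,.12,.262],Rdown(3.08));print(np.round(cur()[2]["joints"],2))
E
```

```text
clock: 11.65
ee_pos: [0.6027, 0.1083, 0.4384]
eef_rot: [-0.106, -3.129, -0.007]
ft_force: [1.2, -0.5, -0.2]
grip_width: -0.0002
t 11.65 shift cm [-8.64  1.76  0.75] rot [ 0.004 -0.011 -0.006] F [ 1.2 -0.5 -0.2] w -0.0002 p [0.6027 0.1083 0.4384]
t 11.65 shift cm [-8.83  1.68 17.55] rot [ 0.004 -0.011 -0.006] F [ 1.2 -0.5 -0.2] w -0.0002 p [0.6027 0.1083 0.4384]
[ 0.2   0.63 -0.92  1.27  0.48  1.48  0.84]
```

```bash
python3 -m crank '[[-5,1,0.5,0,0,0,0],[-10,1.7,0.8,0,-0.01,0,0],[-10,1.7,5,0,-0.01,0,0],[-10,1.7,10,0,-0.01,0,0],[-10,1.7,12,0,-0.01,0,0]]'; python3 - <<'E'
from h import *
from workcell import cams
delta([.69,.12,.262],Rdown(3.08));print(np.round(cur()[2]["joints"],2))
for n in("wrist","scene"):
  d=cams.snapshot(n); cv2.imwrite(f"pics/{n}7.png",d["pixels"][:,:,::-1])
E
```

```text
clock: 12.28
ee_pos: [0.6998, 0.1168, 0.314]
eef_rot: [-0.106, -3.134, -0.003]
ft_force: [0.6, -0.4, 0.6]
grip_width: 0.0001
t 12.28 shift cm [0.97 0.24 5.2 ] rot [ 0.002 -0.006 -0.006] F [ 0.6 -0.4  0.6] w 0.0001 p [0.6998 0.1168 0.314 ]
[ 0.12  0.86 -0.85  1.16  0.61  1.38  0.85]
```

View pics/scene7.png

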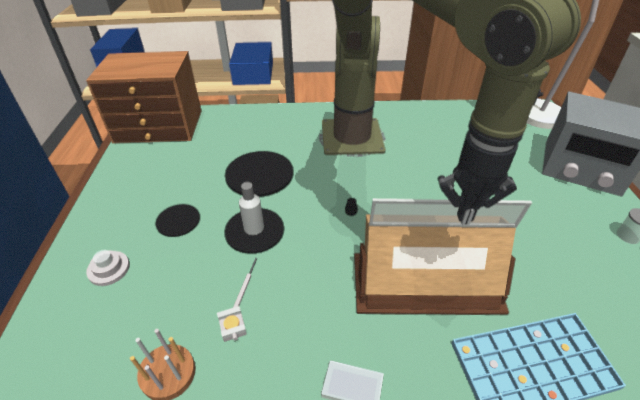

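View pics/wrist7.png

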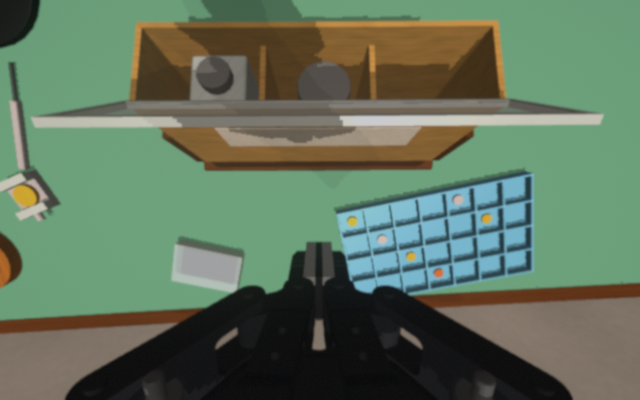

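The closed fingers are beyond the cover (edge at row 118 in the wrist view), with clearance. Descending behind it, then pushing towards the robot.

```bash
python3 -m crank '[[0,0,3,0,0,0,0],[0,0,5,0,0,0,0],[1.5,0,5.2,0,0,0,0],[3,0,5.2,0,0,0,0],[4.5,0,5.2,0,0,0,0]]'; python3 -m crank '[[1,0,0,0,0,0,0],[2,0,0,0,0,0,0],[3,0,0,0,0,0,0],[3,0,0,0,0,0,0]]'; python3 - <<'E'
from h import *
from workcell import cams
delta([.69,.12,.262],Rdown(3.08))
for n in("wrist","scene"):
  d=cams.snapshot(n); cv2.imwrite(f"pics/{n}8.png",d["pixels"][:,:,::-1])
E
```

```text
clock: 13.0
ee_pos: [0.6563, 0.1213, 0.2663]
eef_rot: [0.108, 3.139, 0.008]
ft_force: [-0.4, 0.6, 0.2]
grip_width: -0.0
clock: 13.5
ee_pos: [0.6259, 0.1231, 0.2659]
eef_rot: [-0.106, -3.139, -0.006]
ft_force: [-0.2, -0.1, -0.4]
grip_width: 0.0001
t 13.5 shift cm [-6.42  0.12  0.38] rot [ 0.004 -0.001 -0.006] F [-0.2 -0.1 -0.4] w 0.0001 p [0.6259 0.1231 0.2659]
```

View pics/wrist8.png

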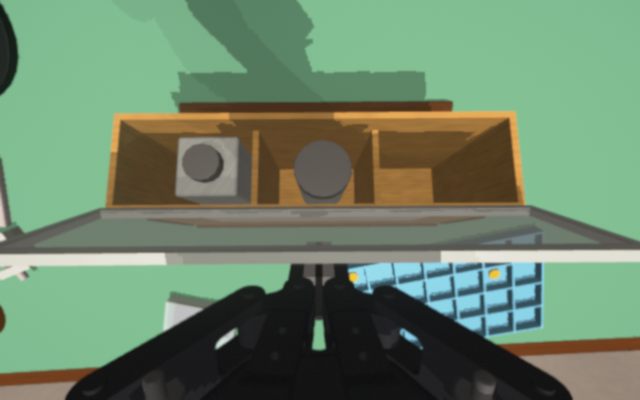

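```bash
python3 - <<'E'
from h import *
c,R,s=cur()
for ph in range(90,211,10):
    f=np.radians(ph); r=.06
    H=np.array([.617,.196]); p=H+r*np.array([np.cos(f),np.sin(f)])+.003*np.array([np.sin(f),-np.cos(f)])
    dx=np.clip((180-ph)/20,-1,1)*.010
    T=p+[dx,.017]
    w=np.array([T[0],c[1],T[1]]); print(ph,T.round(4),(R.T@(w-c)*100).round(1))
E
```

```text
90 [0.63  0.273] [-0.4  0.  -0.8]
100 [0.6195 0.2726] [ 0.7 -0.  -0.7]
110 [0.6093 0.2704] [ 1.7 -0.1 -0.5]
120 [0.5996 0.2665] [ 2.7 -0.2 -0.1]
130 [0.5907 0.2609] [ 3.5 -0.2  0.5]
140 [0.583  0.2539] [ 4.3 -0.3  1.2]
150 [0.5765 0.2456] [ 5.  -0.3  2. ]
160 [0.5716 0.2363] [ 5.4 -0.4  2.9]
170 [0.5634 0.2264] [ 6.3 -0.4  3.9]
180 [0.557 0.216] [ 6.9 -0.5  5. ]
190 [0.5524 0.2055] [ 7.4 -0.5  6. ]
200 [0.5496 0.1953] [ 7.6 -0.6  7. ]
210 [0.5535 0.1856] [ 7.2 -0.5  8. ]
```

```bash
python3 -m crank '[[0.7,0,-0.3,0,0,0,0],[1.4,0,-0.4,0,0,0,0],[2.1,0,-0.3,0,0,0,0],[2.8,0,0,0,0,0,0],[3.6,0,0.5,0,0,0,0]]'; python3 - <<'E'
from h import *
from workcell import cams
delta([.5765,.12,.2456],Rdown(3.08))
for n in("wrist","scene"):
  d=cams.snapshot(n); cv2.imwrite(f"pics/{n}9.png",d["pixels"][:,:,::-1])
E
```

```text
clock: 14.22
ee_pos: [0.59, 0.1257, 0.2606]
eef_rot: [-0.107, -3.139, -0.007]
ft_force: [2.0, -0.3, 0.8]
grip_width: 0.0002
t 14.22 shift cm [ 1.31 -0.66  1.49] rot [ 0.004 -0.001 -0.007] F [ 2.  -0.3  0.8] w 0.0002 p [0.59   0.1257 0.2606]
```

View pics/wrist9.png

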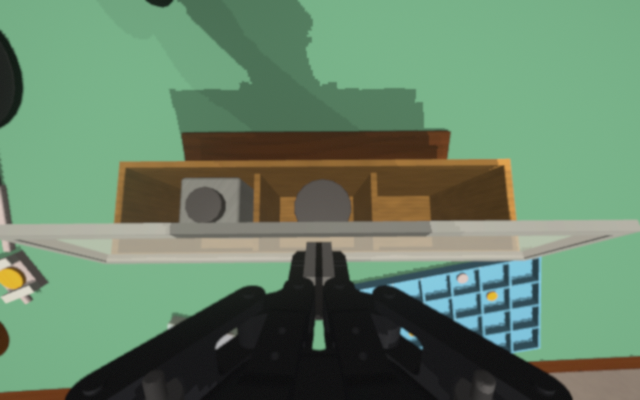

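View pics/scene9.png

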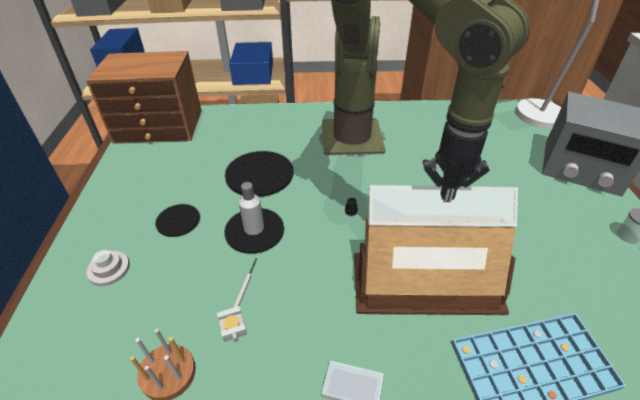

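The cover follows the push and is now leaning towards the robot. Continuing along its arc.

```bash
python3 -m crank '[[0.8,0,0.7,0,0,0,0],[1.4,0,1.5,0,0,0,0],[1.9,0,2.4,0,0,0,0],[2.6,0,3.4,0,0,0,0],[3.3,0,4.4,0,0,0,0]]'; python3 -m crank '[[0.4,0,1,0,0,0,0],[0.5,0,1.8,0,0,0,0],[0.4,0,2.4,0,0,0,0],[0.4,0,2.4,0,0,0,0]]'; python3 - <<'E'
from h import *
from workcell import cams
delta([.5535,.12,.1856],Rdown(3.08))
for n in("wrist","scene"):
  d=cams.snapshot(n); cv2.imwrite(f"pics/{n}10.png",d["pixels"][:,:,::-1])
E
```

```text
clock: 14.95
ee_pos: [0.557, 0.1281, 0.2158]
eef_rot: [-0.107, -3.139, -0.007]
ft_force: [0.3, -0.3, 0.9]
grip_width: -0.0
clock: 15.45
ee_pos: [0.5535, 0.1282, 0.192]
eef_rot: [-0.108, -3.138, -0.006]
ft_force: [0.3, 0.6, 0.0]
grip_width: 0.0002
t 15.45 shift cm [-0.06 -0.82  0.64] rot [ 0.004 -0.002 -0.007] F [0.3 0.6 0. ] w 0.0002 p [0.5535 0.1282 0.192 ]
```

View pics/wrist10.png

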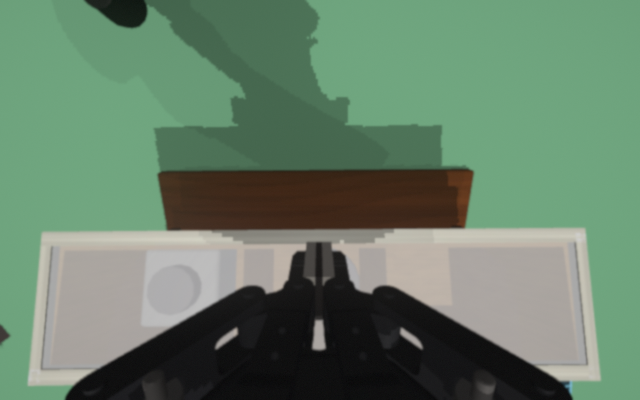

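View pics/scene10.png

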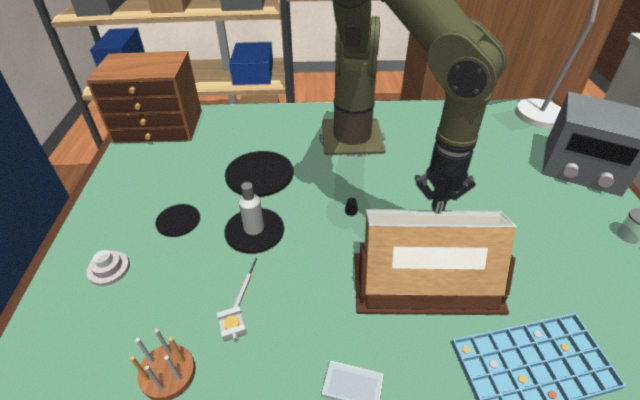

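Nearly shut. Pressing down in small steps until it stops.

```bash
python3 -m crank '[[0,0,0.3,0,0,0,0],[-0.1,0,0.6,0,0,0,0],[-0.1,0,0.6,0,0,0,0]]'; python3 -m crank '[[0,0,0.3,0,0,0,0],[0,0,0.3,0,0,0,0]]'
```

```text
clock: 15.92
ee_pos: [0.5544, 0.1287, 0.1884]
eef_rot: [0.107, 3.14, 0.006]
ft_force: [-4.7, -1.5, 13.1]
grip_width: 0.0
clock: 16.18
ee_pos: [0.5545, 0.1288, 0.1879]
eef_rot: [0.107, 3.137, 0.004]
ft_force: [-7.8, -5.3, 33.2]
grip_width: 0.0002
```

It stopped hard: z steady at 0.188 m, 33 N. Backing off up and away, then checking.

```bash
python3 -m crank '[[0.2,0,-1,0,0,0,0],[0.5,0,-4,0,0,0,0],[2,0,-9,0,0,0,0],[5,0,-14,0,0,0,0],[9,0,-18,0,0,0,0]]'; python3 -m crank '[[3,-2,-1,0,0,0,0],[6,-4,-1,0,0,0,0],[6,-4,-1,0,0,0,0]]'; python3 - <<'E'
from h import *
from workcell import cams
e=load("pics/top0.npz")
D={}
for n in("wrist","scene","top"):
  d=cams.snapshot(n); cv2.imwrite(f"pics/{n}11.png",d["pixels"][:,:,::-1]); D[n]=d
for th in (0,.05,.1,.2): print(th,[proj(D[n],edge(th,y))[0].round(1) for n in D for y in(.154,-.154)])
crop(D["top"],170,120,300,195,6,"pics/c11.png");crop(D["scene"],340,185,530,320,4,"pics/s11.png")
X=HW(np.array([0,0,.032])+A*.1665); print(X)
d=D["wrist"]
for r in(.02,.04,.06,.075):
  for y in(-.1,.0,.1):
    P=edge(0,y,r)+RC@A*.002; u=proj(d,P)[0]
    if 0<u[0]<639 and 0<u[1]<399: q=atd(d,u); print(r,y,u.round(0),"off plane mm",((q-P)@(RC@A)*1000).round(1))
E
```

```text
clock: 16.8
ee_pos: [0.4647, 0.1341, 0.3653]
eef_rot: [0.109, 3.139, 0.009]
ft_force: [0.2, 0.2, 0.6]
grip_width: -0.0003
clock: 17.18
ee_pos: [0.4004, 0.0963, 0.3735]
eef_rot: [-0.108, -3.138, -0.001]
ft_force: [-0.0, -0.2, 0.7]
grip_width: -0.0002
0 [array([461.7, 279.3]), array([233.9, 280.7]), array([500. , 213.3]), array([365. , 211.6]), array([181.2, 169.5]), array([281.8, 169.1])]
0.05 [array([463.2, 279.8]), array([233. , 281.2]), array([500.2, 211.6]), array([365.1, 209.9]), array([180.8, 169.7]), array([281.7, 169.3])]
0.1 [array([464.7, 280.4]), array([232.1, 281.8]), array([500.5, 210. ]), array([365.1, 208.3]), array([180.5, 169.9]), array([281.6, 169.5])]
0.2 [array([467.9, 282.2]), array([230.3, 283.6]), array([501.2, 206.9]), array([365.3, 205.1]), array([179.8, 170. ]), array([281.4, 169.6])]
[0.58218408 0.1233966  0.1819081 ]
0.02 -0.1 [273. 328.] off plane mm 311.2
0.02 0.0 [349. 327.] off plane mm 309.0
0.02 0.1 [425. 327.] off plane mm 302.8
0.04 -0.1 [273. 312.] off plane mm 304.8
0.04 0.0 [348. 311.] off plane mm 303.9
0.04 0.1 [424. 311.] off plane mm 296.9
0.06 -0.1 [273. 296.] off plane mm 280.0
0.06 0.0 [348. 296.] off plane mm 289.4
0.06 0.1 [423. 295.] off plane mm 0.8
0.075 -0.1 [274. 284.] off plane mm 3.8
0.075 0.0 [348. 284.] off plane mm 281.7
0.075 0.1 [422. 284.] off plane mm 0.7
```

View pics/wrist11.png

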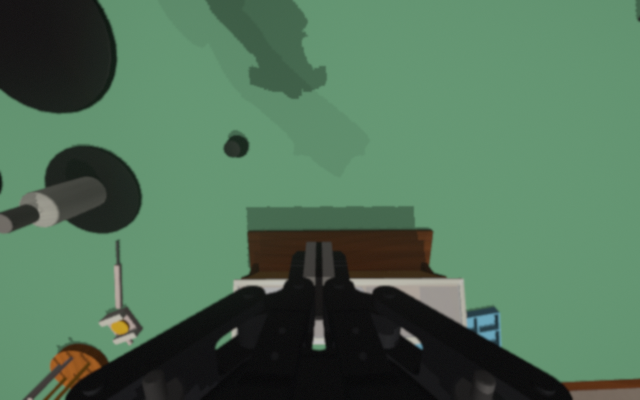

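View pics/s11.png

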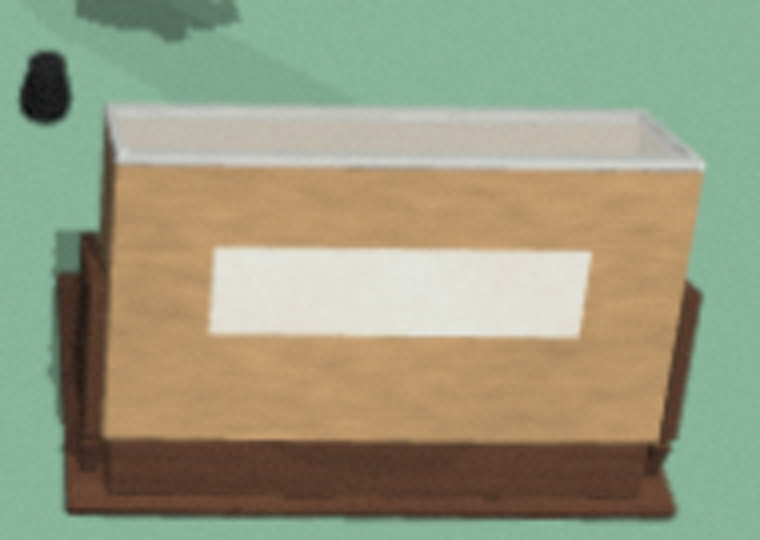

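View pics/top11.png

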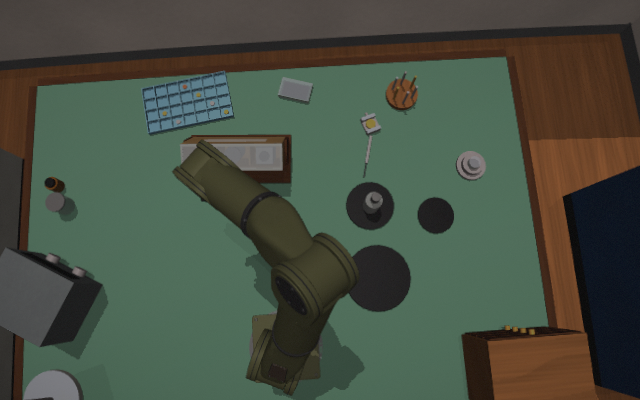

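The free edge is at (367,211) to (501,212.5) in the scene view. The model for fully shut gives (365,212) to (500,213). Depth points near the free edge lie within 1 mm of the shut plane, except one reading of 3.8 mm that is most likely on the gripper's edge. The bottle stands within the middle disc at (373,203) in the top view, the tin and jar are still under the cover, and the bystanders haven't moved.

```bash
python3 -m crank '[[0,0,0,0,0,0,0],[0,0,0,0,0,0,0]]'; python3 -c "
from workcell import ctrl; print(ctrl.close_job())"
```

```text
clock: 17.58
ee_pos: [0.4027, 0.0984, 0.3734]
eef_rot: [-0.107, -3.139, -0.008]
ft_force: [-0.6, -0.8, -0.6]
grip_width: -0.0
the job is handed in; nothing more can be done
None
```

The bottle is standing upright on the middle-sized black tray and the dust cover is shut. I handed the job in at 17.6 s, with the robot clear of everything.

- **Bottle:** I gripped it by its cap, drew it out along the carton's axis and set it down gently. A model of the upright bottle at the tray centre matched the camera picture, and its whole base is on the tray.
- **Cover:** I pushed it over from behind with the closed fingers until it stopped hard, at about 33 N. The free edge is within about 2 pixels of where the model puts it when shut. Three of the four depth readings on the cover near its free edge were within 1 mm of the shut plane. The fourth read 3.8 mm, probably because it caught the gripper's edge; I did not re-measure it.
- **Other things:** the tin and the jar were in their compartments just before the cover closed, and the tin shows through it. In the last top view the gripper hides the jar. The loupe, clamp and driver are where they were.

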